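Ready the parts-cleaning tank: bottle on its plate, sprung lid held at the mark

TASK

Get the parts-cleaning tank ready for topping up: set the blue bottle with the orange cap upright on the round steel drip plate, wholly on it, putting it down rather than dropping it, and let go. Then lift the tank's sprung lid by its black bar handle until the red needle lies within the green band on the white quadrant, and finish while still holding the lid steady there with the gripper, as it shuts itself when let go. Keep the bottle from tipping over at all times, and leave the green band, piston, carburettor and screwdriver where they are.

Things in the scene. Friction and masses are not known exactly. Their poses are not given: they have to be found in the camera images.
- bottle_center (a point): Loose blue plastic bottle, 115 mm tall, 0.2 to 0.35 kg: round body 52 mm in diameter from its foot to 85 mm height, a sloping shoulder, and an orange cap 28 mm in diameter from 97 to 115 mm. It starts standing upright on the bench. This point is on its axis, half-way up (57.5 mm above its foot); z points up to the cap.
- plate_top (a point): Fixed round steel drip plate, 144 mm in diameter, 15 mm high, flat, without rim. This point is the centre of its top face; z is up.
- bottle: The same bottle; origin at the centre of its foot, z up along its axis.
- plate: The same drip plate; origin at the centre of its underside on the bench.
- lid_handle (a point): Middle of the lid's black bar handle: a round level bar 14 mm in diameter, 108 mm long, parallel to the hinge. It sticks out 50 mm beyond the lid's free edge (48 mm out from the tank wall to the bar's surface), at the level of the lid, on two 10 mm stems at the bar's ends, so there is open space above, below and on both sides of it. With the lid shut it is 118 mm above the bench. Site axes: y along the bar, x from the bar towards the hinge, along the lid.
- lid_hinge (a point): Middle of the hinge axis of the tank's lid, 118 mm above the bench, on the opposite side of the tank from the handle; fixed. The bar handle moves on an arc of 265 mm radius about it. Axes: y along the hinge, x horizontal, pointing away from the handle. The tank is a fixed grey box 220 mm (handle to hinge side) by 240 mm (along the hinge) by 110 mm high; its free edge is 215 mm from the hinge.
- lid (a joint): Angle of the lid in rad: 0 shut (level), grows as the handle is lifted, up to 1.1. A spring and the lid's weight pull it shut: the upward force needed at the bar is about 3.5 N when shut, rising to 7 N at 0.75 rad.
- handle: The black sleeve of the lid's bar handle, 14 mm in diameter, 108 mm long; origin at the middle of the bar. The sleeve turns easily about the bar, so a grip on it can keep its own tilt while the lid swings. Lid and handle weigh 0.45 kg.
- tank: The fixed tank with all its parts; origin at the centre of its underside, x from handle side to hinge side, z up.
- band (a joint): Angle of the middle of the green band, in rad, in the same measure as lid: the needle lies in the middle of the band when lid equals band. The band reaches 0.09 rad to either side. It differs from run to run (0.4 to 0.75) and stays put (stiff clip) unless it is pushed hard.
- lid_needle (a point): Point on the red needle, 170 mm from the hinge axis, where it passes over the quadrant. The needle is fixed to the lid and turns with it, at the end of the tank that looks away from the robot. Axis x points along the needle towards the hinge.
- band_mid (a point): Middle of the green band (31 mm along the arc, 50 mm radially) on the white quadrant, 170 mm from the hinge axis, just behind the needle's plane. The quadrant is a fixed upright plate at that end of the tank, 132 mm from the middle of the hinge line; it stands up to 295 mm above the bench, so pass over or around it. Axis x points towards the hinge axis.
- carburettor: Bystander: small aluminium carburettor, about 60 x 60 x 45 mm, loose on the bench. Origin at the centre of its underside.
- piston: Bystander: small aluminium engine piston, 42 mm in diameter, 34 mm tall, loose on the bench. Origin at the centre of its underside.
- screwdriver: Bystander: screwdriver with yellow handle lying on the bench, about 200 mm long, handle along its -x.

How it is judged:
On the way, in this order (a step that is already met when the one before it is completed fails the run):
1. the bottle stands upright, wholly on the drip plate, let go (horizontal distance between bottle_center and plate_top below 0.046 m and angle between bottle_center's own z axis and vertical below 0.1 rad and z of bottle_center in the frame of plate_top between 0.052 and 0.063 m and contact force between bottle and plate above 0.5 N and contact force between each of the arm, the fingers and bottle below 0.1 N and linear speed of bottle below 0.03 m/s), for 0.2 s.
2. the lid is held by the gripper with the needle within the green band (angle between the x axis of lid_needle and the x axis of band_mid, either way round below 0.09 rad and value of joint lid above 0.2 rad and contact force between the fingers and handle above 1 N and contact force between tank and bottle below 0.1 N and contact force between tank and carburettor below 0.1 N and contact force between tank and piston below 0.1 N and contact force between tank and screwdriver below 0.1 N and velocity of joint lid between -0.1 and 0.1 rad/s), for 0.3 s.
At the end, for the whole second after the job is handed in: Bottle released, at rest on the plate (axis within 46 mm of its centre, tilt < 0.1 rad); lid within 0.09 rad of the band's middle, still (< 0.1 rad/s), its bar borne by the fingers (> 1 N), no loose thing touching tank or lid; the other three things within 30 mm of their start (all of step 1 and all of step 2 and distance of each of carburettor, piston, screwdriver from where it was at the start of the episode below 0.03 m); the arm keeps its last pose, push and grip.
It fails at once if the bottle tips by more than 0.4 rad (angle between bottle_center's own z axis and vertical above 0.4 rad).
It fails at once if the bottle is dropped (falls free faster than 0.6 m/s) (linear speed of bottle above 0.6 m/s and contact force between the fingers and bottle below 0.05 N).
It fails at once if the piston, carburettor or screwdriver is moved by more than 30 mm (distance of any of carburettor, piston, screwdriver from where it was at the start of the episode above 0.03 m).
It fails at once if the green band is shifted on the quadrant (distance of band_mid from where it was at the start of the episode above 0.01 m).
It also fails if it takes over 64 s, if anything falls off the work surface, if the arm or the gripper's body presses on something with over 40 N, if the wrist force passes 120 N, or if a joint passes its speed limit or range.

ROBOT

A 6-joint arm with a two-finger parallel gripper is mounted at the origin on the work surface. World frame = base frame: x ahead of the robot, y to its left, z up, the work surface at z = 0. Lengths are in m, angles in rad, forces in N, time in s.
With the tool pointing down it reaches from about 0.325 to 0.9 m from the base axis. Payload 6.1 kg.
Tool frame: the origin (TCP) lies at the very end of the fingers, on their centre line; the grasp point (between the pads) lies 19 mm behind it (ctrl.grasp_offset is the distance from the TCP to the grasp point, in m); x points along the fingers, y is the direction in which the jaws open and shut, and the axes are right-handed (so a half turn about x gives the same grasp; the last joint's range is limited). The gripper opens to 85 mm and grips with 20 to 120 N. Pads are 22 mm wide; open, the fingers measure 114 mm over their backs; the gripper's body (76 mm by 85 mm) begins 54 mm behind the grasp point. The pads swing forward as they close: fully open they stand 13 mm farther back than shut.
Start: joints at [-1.232, 0.22, 1.526, -0, 1.395, -0.126], TCP at [0.28, -0.559, 0.231] pointing down, gripper open.
Joint ranges: [-2.98, 2.98], [-0.91, 2.08], [0.09, 2.57], [-1.24, 4.39], [0.2, 2.65], [-2.68, 2.68]. Speed limits (rad/s): [2.57, 2.57, 3.01, 3.14, 3.14, 3.14].

INTERFACE

Orientations are given as a unit quaternion [x, y, z, w].
In Python, from workcell import ctrl, hand, solver, read_camera, camera_model, nets, status gives the robot as it stands. The module is installed in compiled form; this text tells all that it offers. Calls block until the motion is done:
- ctrl.goto(position, orientation): joint-space move of the TCP to a pose.
- ctrl.movel(position, orientation=None, max_speed=0.15): straight line of the TCP; orientation=None keeps the orientation; max_speed is the mean speed in m/s.
- ctrl.goto_joints(angles): joint-space move.
- hand.grip(opening): finger opening in m; the grip force is fixed at half the most; returns when the fingers have stopped.
- ctrl.pause(seconds).
- solver.inverse_kinematics(position, orientation): joint angles nearest the present ones, or None.
- read_camera(name): name is "scene" or "top" or "wrist"; returns the picture (400x640x3 uint8, red, green, blue); there is no depth.
- camera_model(name): a dict with "fx", "fy", "cx", "cy" (pixels), "world_from_camera" (4x4, takes a point from camera to world coordinates). Camera axes: x right, y down, z forward; pixel columns grow to the right and rows downward; lengths in m; the calibration is good to about 2 mm. The wrist camera is an equidistant fisheye: a pixel r from the principal point sees the ray r / f radians off the axis. A picture is of the moment at which its call begins: read the wrist's pose just before it. camera_model takes no time and is no camera call; for the wrist camera it gives the pose at the moment of the call.
A pose or a line that the arm cannot do raises ctrl.MotionError and nothing moves.
- ctrl.sign_off(): hands the job in, once; it reports no verdict.
Trained networks look in the newest picture that a camera, given by its name, has taken for a name from the list of things; names that differ only in an ending like _2 or _b are one class to them, and where a whole thing is asked for, a point or a joint stands for the part that bears it (a point fixed in the world has none). Each returns a list of dicts, best first, with "confidence" (0 to 1); they miss things now and then, are a little off and sometimes report something else, mostly with a low value. They report only what shows in the picture. A call takes as long as a camera call.
- nets.cut_out(thing, camera): "region" (400x640 bool, what is visible of it) and "uv" ([column, row] in pixels, amid what is visible of it).
Readings, each from a call of its own:
- status.get_time_s(): time.
- status.get_qpos(): joint angles.
- status.get_qd(): joint speeds.
- status.get_tau(): joint torques, N m.
- status.get_tcp_pos(): TCP position.
- status.get_eef_rot(): TCP orientation.
- status.get_wrist_force(): force on the tool from outside, world axes, zero at the start.
- status.get_torque(): the same for the moment, N m.
- status.get_finger_gap(): finger opening in m.
Only numpy, scipy, OpenCV 4.12 (cv2) and the standard library are available. Lean on these libraries where they do the work, as an engineer would, in place of code of your own. Each camera call takes 0.05 s, during which the arm holds its last target.

## Working session

There is one attempt and no reset: what is moved stays moved. The work goes in short steps, each a Python script; the robot and the scene stay as the last script left them, time stands still between calls to the robot, and variables do not carry over. Pictures are saved under pics/ and viewed, and the job is handed in when it is done.

```bash
mkdir -p pics; cat > h.py <<'E'
import numpy as np, cv2
from workcell import ctrl, hand, solver, read_camera, camera_model, nets, status
def save(cam,name):
    im=read_camera(cam); cv2.imwrite('pics/'+name+'.png',im[:,:,::-1]); return im
def ray(cam,uv):
    m=camera_model(cam);T=np.array(m["world_from_camera"])
    d=np.array([(uv[0]-m["cx"])/m["fx"],(uv[1]-m["cy"])/m["fy"],1.])
    return T[:3,3],T[:3,:3]@d
def onz(cam,uv,z):
    o,d=ray(cam,uv); return o+d*(z-o[2])/d[2]
def proj(cam,p):
    m=camera_model(cam);T=np.array(m["world_from_camera"])
    c=T[:3,:3].T@(np.asarray(p,float)-T[:3,3]); return np.array([m["fx"]*c[0]/c[2]+m["cx"],m["fy"]*c[1]/c[2]+m["cy"]])
E
python3 - <<'E'
from h import *
save("scene","s0");save("top","t0")
for c in("scene","top"):
    m=camera_model(c);print(c,m["fx"],m["cx"],m["cy"],np.round(m["world_from_camera"],3).tolist())
    for t in("bottle","plate","handle","tank","lid_needle","band","carburettor","piston","screwdriver"):
        r=nets.cut_out(t,c)
        print(c,t,[(np.round(q["uv"],1).tolist(),round(q["confidence"],2),int(q["region"].sum())) for q in r[:2]])
print(status.get_time_s(),status.get_eef_rot())
E
```

```text
scene 515.0934762256304 327.26811783016615 206.46659251274278 [[-0.001, 0.754, -0.657, 1.349], [1.0, -0.01, -0.012, -0.002], [-0.016, -0.657, -0.754, 0.982], [0.0, 0.0, 0.0, 1.0]]
scene bottle []
scene plate [([238.6, 183.0], 0.91, 1860)]
scene handle [([405.7, 209.0], 0.63, 11471), ([396.2, 208.8], 0.57, 277)]
scene tank [([406.5, 210.6], 0.91, 11764), ([396.0, 209.5], 0.36, 331)]
scene lid_needle [([407.8, 189.3], 0.86, 6837)]
scene band [([394.4, 208.4], 0.8, 300)]
scene carburettor [([274.7, 306.4], 0.75, 695), ([176.0, 286.6], 0.56, 685)]
scene piston [([315.9, 175.8], 0.63, 249)]
scene screwdriver [([177.3, 287.6], 0.82, 632)]
top 430.60591027181533 317.1847075071962 195.13438385057609 [[0.009, -0.996, 0.09, 0.502], [-1.0, -0.008, 0.017, -0.049], [-0.016, -0.091, -0.996, 1.035], [0.0, 0.0, 0.0, 1.0]]
top bottle [([421.8, 197.0], 0.91, 574)]
top plate [([413.0, 261.6], 0.93, 3010)]
top handle [([297.4, 213.9], 0.9, 346), ([222.2, 208.3], 0.63, 12041)]
top tank [([226.4, 201.1], 0.61, 13959), ([295.3, 212.3], 0.23, 335)]
top lid_needle [([326.7, 276.2], 0.17, 286)]
top band []
top carburettor [([356.6, 114.5], 0.56, 529)]
top piston [([324.3, 275.7], 0.74, 277)]
top screwdriver [([457.6, 133.2], 0.86, 564), ([355.0, 113.1], 0.47, 500)]
1.0 [-0.68809672 -0.16284032  0.6881032  -0.16284939]
```

View pics/s0.png

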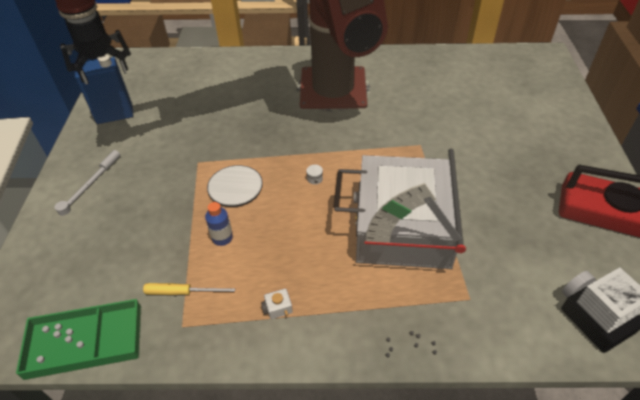

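View pics/t0.png

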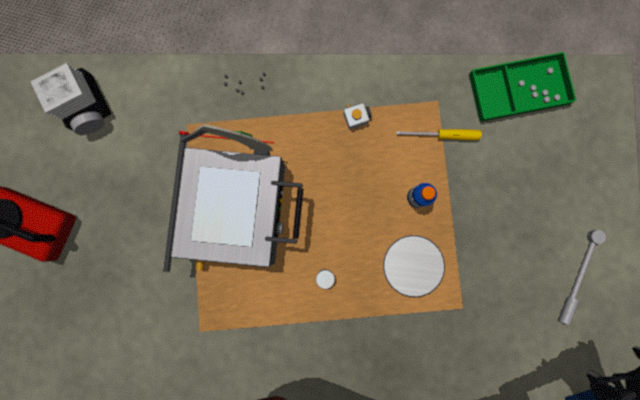

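The scene view shows the bottle at about (219,225), the plate at (237,185), the tank with its quadrant at (410,210) and the band at (398,210). The top view shows the cap at (428,191), the plate at (414,266), and the bar running from (301,185) to (297,240). Next I zoom in and measure.

```bash
python3 - <<'E'
import cv2,numpy as np
s=cv2.imread('pics/s0.png');t=cv2.imread('pics/t0.png')
cv2.imwrite('pics/s0z.png',cv2.resize(s[140:280,325:475],None,fx=4,fy=4,interpolation=cv2.INTER_CUBIC))
cv2.imwrite('pics/t0z.png',cv2.resize(t[120:285,160:315],None,fx=3.6,fy=3.6,interpolation=cv2.INTER_CUBIC))
from h import *
ims,imt=s[:,:,::-1].astype(int),t[:,:,::-1].astype(int)
def cen(m): 
    ys,xs=np.nonzero(m);return np.array([xs.mean(),ys.mean()]),len(xs)
R,G,B=[imt[:,:,i] for i in range(3)]
m=(R>180)&(G<140)&(B<80);m[:, :400]=0;m[:170]=0;m[220:]=0;m[:,450:]=0
c,n=cen(m);print('cap top',c,n,onz('top',c,.112))
# plate
r=nets.cut_out('plate','top') 
if r:
    g=r[0]['region'].astype(np.uint8);cs,_=cv2.findContours(g,0,1);e=cv2.fitEllipse(max(cs,key=len));print('plate',e,onz('top',e[0],.015))
r=nets.cut_out('plate','scene')
if r:
    g=r[0]['region'].astype(np.uint8);cs,_=cv2.findContours(g,0,1);e=cv2.fitEllipse(max(cs,key=len));print('plate s',e,onz('scene',e[0],.012))
R,G,B=[ims[:,:,i] for i in range(3)]
m=(R>180)&(G<140)&(B<80);m[:, :195]=0;m[:195]=0;m[225:]=0;m[:,235:]=0
c,n=cen(m);print('cap s',c,n,onz('scene',c,.108))
m=(G>R+25)&(G>B+25);m[:,:330]=0;m[:180]=0;m[240:]=0;m[:,460:]=0
c,n=cen(m);print('green',c,n)
for uv in((301,185),(297,240),(299,212)): print(uv,onz('top',uv,.118))
for k in('piston','carburettor','screwdriver'):
    for q in nets.cut_out(k,'top')[:1]: print(k,q['confidence'],onz('top',q['uv'],.02))
E
```

```text
cap top [427.1875 191.3125] 112 [ 0.5960637  -0.26928675  0.112     ]
plate ((414.0680236816406, 266.2626037597656), (60.25079345703125, 61.80133819580078), 143.33792114257812) [ 0.42980969 -0.25947677  0.015     ]
plate s ((234.73004150390625, 185.62139892578125), (40.68986129760742, 56.134986877441406), 81.1828842163086) [ 0.43003422 -0.25811728  0.012     ]
cap s [213.43373494 206.31325301] 83 [ 0.58475205 -0.27338458  0.108     ]
green [396.58649789 208.72995781] 237
(301, 185) [0.60702348 0.0014336  0.118     ]
(297, 240) [0.48964473 0.00844324 0.118     ]
(299, 212) [0.54906522 0.00497232 0.118     ]
piston 0.74 [ 0.40628208 -0.05008093  0.02      ]
carburettor 0.56 [ 0.78975362 -0.12478497  0.02      ]
screwdriver 0.86 [ 0.74528672 -0.36541412  0.02      ]
```

View pics/s0z.png

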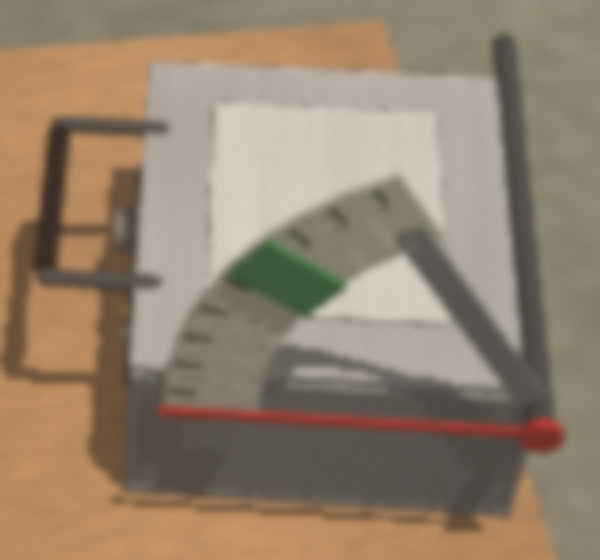

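View pics/t0z.png

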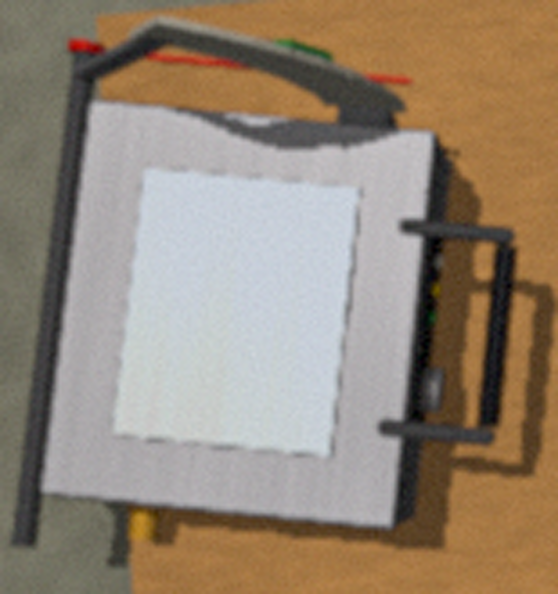

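```bash
cat > geo.py <<'E'
from h import *
z=.118
P=lambda x,y:(160+x/3.6,120+y/3.6)
b1=onz('top',P(505,235),z);b2=onz('top',P(489,437),z)
h1=onz('top',P(85,46),z);h2=onz('top',P(23,545),z)
print('bar',b1,b2,np.linalg.norm(b1-b2),'hinge',h1,h2)
d1=(b1-b2)/np.linalg.norm(b1-b2);d2=(h1-h2)/np.linalg.norm(h1-h2)
print('yaw bar',np.arctan2(-d1[1],d1[0]),'yaw hinge',np.arctan2(-d2[1],d2[0]))
a=d1+d2;a/=np.linalg.norm(a)          # along hinge, away from robot
n=np.array([-a[1],a[0],0])            # toward hinge
if n[1]<0:n=-n
bar=(b1+b2)/2
print('dist',(h1-bar)@n,(h2-bar)@n, 'bar',bar,'n',n)
S=lambda x,y:(325+x/4,140+y/4)
H=bar+n*.265
for off in (.128,.132,.138):
    p0=H+a*off
    def ang(uv):
        o,d=ray('scene',uv); q=o+d*((p0-o)@a)/(d@a)
        w=q-H; return np.arctan2(w[2],-(w@n)),np.hypot(w[2],w@n)
    print(off)
    for nm,uv in dict(hub=S(540,433),tip=S(162,409),mid=S(290,414),g_tl=S(268,240),g_bl=S(230,278),g_tr=S(347,284),g_br=S(308,317),g=S(290,279)).items():
        print('  ',nm,np.round(ang(uv),3))
E
python3 geo.py
python3 - <<'E'
from h import *
s=cv2.imread('pics/s0.png');t=cv2.imread('pics/t0.png')
f=6
for im,c,(x0,y0,w,h),n in((s,'scene',(190,190,60,70),'s'),(t,'top',(395,165,60,60),'t')):
    z=cv2.resize(im[y0:y0+h,x0:x0+w],None,fx=f,fy=f,interpolation=cv2.INTER_CUBIC)
    for (r,zz) in((.026,0),(.026,.085),(.014,.097),(.014,.115)):
        pts=np.array([proj(c,(.590+r*np.cos(k),-.271+r*np.sin(k),zz)) for k in np.linspace(0,2*np.pi,40)])
        cv2.polylines(z,[np.int32((pts+.5-[x0,y0])*f)],True,(0,255,0),1)
    cv2.imwrite('pics/b_'+n+'.png',z)
a=cv2.imread('pics/b_s.png');b=cv2.imread('pics/b_t.png')
b=cv2.copyMakeBorder(b,0,a.shape[0]-b.shape[0],0,0,0)
cv2.imwrite('pics/b.png',np.hstack([a,b]))
E
```

```text
bar [0.60641285 0.00297574 0.118     ] [0.48669381 0.0108786  0.118     ] 0.11997960456858985 hinge [0.71960275 0.25873664 0.118     ] [0.4209751  0.28420961 0.118     ]
yaw bar 0.06591605693511529 yaw hinge 0.08509412071110169
dist 0.2641457312020852 0.26701963606240975 bar [0.54655333 0.00692717 0.118     ] n [0.07543337 0.99715084 0.        ]
0.128
   hub [-1.761  0.028]
   tip [-0.122  0.198]
   mid [-0.175  0.13 ]
   g_tl [0.656 0.19 ]
   g_bl [0.477 0.188]
   g_tr [0.667 0.139]
   g_br [0.438 0.139]
   g [0.568 0.163]
0.132
   hub [-1.749  0.023]
   tip [-0.095  0.197]
   mid [-0.134  0.129]
   g_tl [0.673 0.193]
   g_bl [0.498 0.19 ]
   g_tr [0.69  0.142]
   g_br [0.468 0.141]
   g [0.59  0.166]
0.138
   hub [-1.715  0.015]
   tip [-0.055  0.197]
   mid [-0.073  0.129]
   g_tl [0.698 0.197]
   g_bl [0.528 0.194]
   g_tr [0.722 0.147]
   g_br [0.509 0.145]
   g [0.622 0.17 ]
```

View pics/b.png

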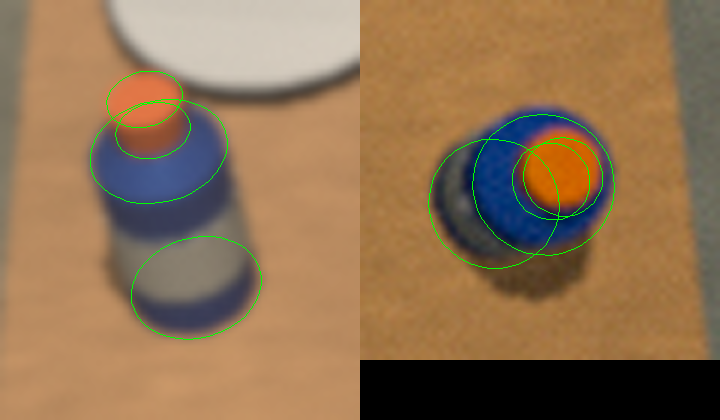

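The overlay fits both views to about 1 px, which puts the bottle near (0.591, -0.2715). The band radii come out at 0.145, 0.170 and 0.195 with a plane offset of 0.138, which gives a band angle of about 0.615. Next I grasp the bottle.

```bash
cat >> h.py <<'E'
from scipy.spatial.transform import Rotation as Rn
def quat(yaw):  # jaw direction angle in world xy, tool down
    y=np.array([np.cos(yaw),np.sin(yaw),0]);x=np.array([0,0,-1.]);return Rn.from_matrix(np.c_[x,y,np.cross(x,y)]).as_quat()
E
python3 - <<'E'
from h import *
B=np.array([.591,-.2715]);PL=np.array([.430,-.2585])
yn=np.arctan2(.99715,.0754)
for s in(0,np.pi):
    for p in([*B,.19],[*PL,.19],[.5466,.0069,.2]):
        q=solver.inverse_kinematics(p,quat(yn+s));print(s,None if q is None else np.round(q,2))
j=quat(yn+np.pi) 
E
```

```text
0 [-0.55  0.31  1.5  -0.    1.33 -2.05]
0 [-0.7  -0.04  1.89 -0.    1.3  -2.19]
0 [-0.13  0.06  1.77 -0.    1.32 -1.63]
3.141592653589793 [-0.55  0.31  1.5  -0.    1.33  1.09]
3.141592653589793 [-0.7  -0.04  1.89 -0.    1.3   0.95]
3.141592653589793 [-0.13  0.06  1.77 -0.    1.32  1.51]
```

```bash
python3 - <<'E'
from h import *
B=np.array([.591,-.2715]);Q=quat(np.arctan2(.99715,.0754)+np.pi)
print(status.get_time_s())
ctrl.goto([*B,.19],Q);print(status.get_time_s())
ctrl.movel([*B,.052],max_speed=.12);print(status.get_time_s(),status.get_wrist_force())
save('scene','s1');save('wrist','w1')
print(hand.grip(.035),status.get_finger_gap(),status.get_time_s(),status.get_wrist_force(),status.get_tcp_pos())
save('scene','s2')
im=np.hstack([cv2.imread('pics/%s.png'%k)[150:300,150:350] for k in('s1','s2')])
cv2.imwrite('pics/s12.png',cv2.resize(im,None,fx=2,fy=2))
E
```

```text
1.25
2.8167
4.1167 [-0.31185068 -0.56187932  0.50667083]
False 0.050543356075756746 4.6417 [-0.07840942  3.05593403  6.04694769] [ 0.59139834 -0.2713815   0.05280037]
```

View pics/s12.png

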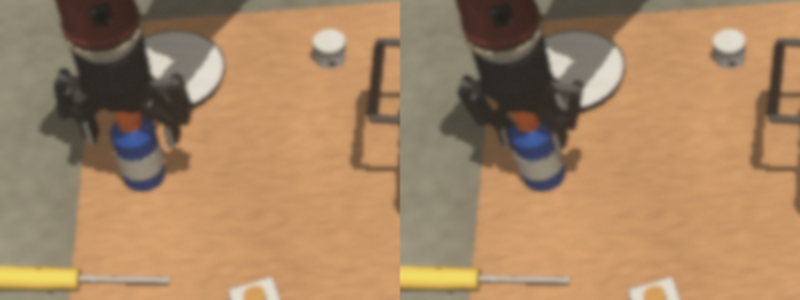

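The pads closed on the body (gap 50.5 mm) and the bottle is upright. Next I lift it, carry it and set it down.

```bash
python3 - <<'E'
from h import *
PL=np.array([.430,-.259])
ctrl.movel([.591,-.2715,.105],max_speed=.1);print('lift',status.get_wrist_force(),status.get_finger_gap())
ctrl.movel([*PL,.105],max_speed=.12)
ctrl.movel([*PL,.073],max_speed=.05);ctrl.pause(.2)
f0=status.get_wrist_force();print('f0',f0,status.get_tcp_pos())
z=.073
while z>.062:
    z-=.001;ctrl.movel([*PL,z],max_speed=.03);f=status.get_wrist_force()
    if f[2]-f0[2]>2: break
print('contact z',z,f,status.get_tcp_pos(),status.get_time_s())
save('scene','s3');save('top','t3')
im=np.hstack([cv2.imread('pics/s3.png')[120:270,150:350],cv2.imread('pics/t3.png')[180:330,320:520]])
cv2.imwrite('pics/s3c.png',cv2.resize(im,None,fx=2,fy=2))
E
```

```text
lift [-0.79064084  0.44962687 -2.83861051] 0.05069446356394516
f0 [ 1.05800832 -0.96852358 -3.30711721] [ 0.43026726 -0.25924818  0.07344728]
contact z 0.06699999999999999 [-1.72602542  3.09259713  5.47261397] [ 0.43034644 -0.25906687  0.06781305] 9.3583
```

View pics/s3c.png

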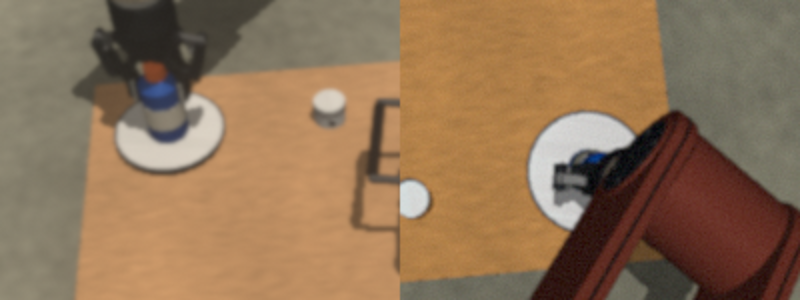

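It made contact at the expected height, with the bottle in the middle of the plate. Next I release it, retreat straight up and check.

```bash
python3 - <<'E'
from h import *
PL=np.array([.430,-.259])
hand.grip(.085);ctrl.pause(.1);print(status.get_finger_gap(),status.get_wrist_force())
ctrl.movel([*PL,.20],max_speed=.12)
print(status.get_time_s())
ctrl.pause(.2)
Q=quat(np.arctan2(.99715,.0754)+np.pi)
ctrl.goto([.5466,.0069,.2],Q);print(status.get_time_s(),status.get_tcp_pos())
hand.grip(.055)
save('scene','s4');save('top','t4');save('wrist','w4')
im=np.hstack([cv2.imread('pics/s4.png')[120:270,150:350],cv2.imread('pics/t4.png')[180:330,320:520]])
cv2.imwrite('pics/s4c.png',cv2.resize(im,None,fx=2,fy=2))
E
```

```text
0.0848139093925162 [ 0.32813219 -0.14775791 -0.04636832]
11.2583
12.575 [0.54646748 0.00600805 0.19993288]
```

View pics/s4c.png

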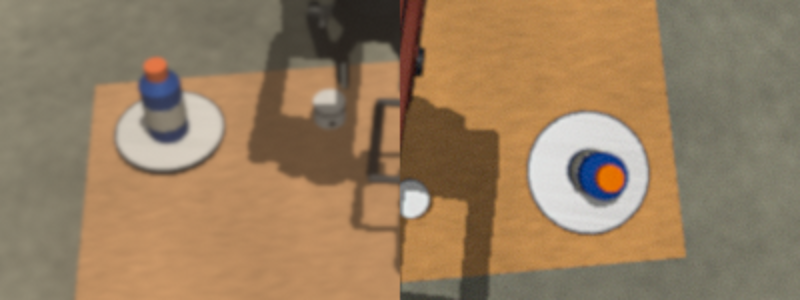

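View pics/w4.png

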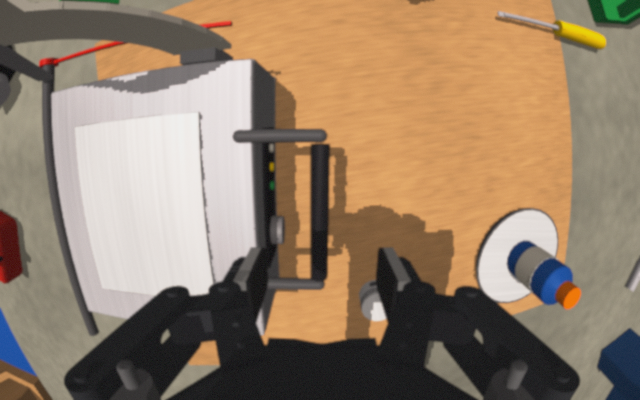

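View pics/s4.png

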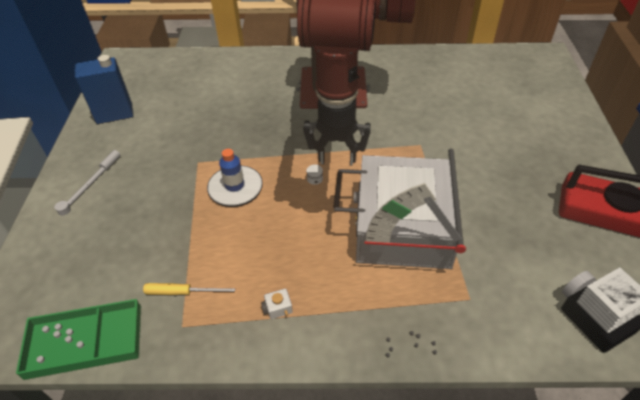

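The bottle stands upright on the plate. In the wrist view the bar runs from (320,145) to (320,283), between the fingertips at (258,265) and (388,265). I'll cross-check the bar position with the fisheye wrist model and the scene camera.

```bash
python3 - <<'E'
from h import *
m=camera_model('wrist');T=np.array(m['world_from_camera']);print(m['fx'],m['cx'],m['cy'])
def wz(uv,z):
    d=np.array([uv[0]-m['cx'],uv[1]-m['cy']]);r=np.hypot(*d);t=r/m['fx']
    v=np.r_[np.sin(t)*d/r,np.cos(t)];v=T[:3,:3]@v;o=T[:3,3];return o+v*(z-o[2])/v[2]
for uv in((320,145),(320,214),(320,283)): print('wrist',uv,np.round(wz(uv,.125),4))
print(np.round(wz((320,214),.118),4))
S=lambda x,y:(325+x/4,140+y/4)
for uv in(S(60,124),S(44,275)): print('scene',onz('scene',uv,.12))
print(status.get_tcp_pos(),status.get_time_s())
E
```

```text
309.70691628693146 321.52166827217764 207.08655251605376
wrist (320, 145) [0.5988 0.0032 0.125 ]
wrist (320, 214) [0.5482 0.007  0.125 ]
wrist (320, 283) [0.4901 0.0115 0.125 ]
[0.5461 0.0072 0.118 ]
scene [0.48839519 0.01402281 0.12      ]
scene [0.60584988 0.00339033 0.12      ]
[0.54659414 0.00671327 0.20002845] 13.1333
```

All three cameras agree on the bar: centre near (0.546, 0.007). Next I descend, grip it and test a small lift.

```bash
cat >> h.py <<'E'
N=np.array([.0754,.99715,0]);BAR=np.array([.5465,.0070,.118])
def arc(th,dz=-.019): return BAR+N*.265*(1-np.cos(th))+np.array([0,0,.265*np.sin(th)+dz])
E
python3 - <<'E'
from h import *
ctrl.movel(arc(0),max_speed=.1);print(status.get_wrist_force())
hand.grip(.005);print('gap',status.get_finger_gap(),status.get_wrist_force(),status.get_tcp_pos())
for t in(.05,.1,.15):
    ctrl.movel(arc(t),max_speed=.08);print(t,np.round(status.get_wrist_force(),1),np.round(status.get_tcp_pos()-arc(t),4),status.get_finger_gap())
print(status.get_time_s())
save('scene','s5')
cv2.imwrite('pics/s5z.png',cv2.resize(cv2.imread('pics/s5.png')[120:280,300:480],None,fx=3,fy=3))
E
```

```text
[-0.90593144  0.48070837  0.09504746]
gap 0.011804934512059101 [0.93402633 4.71457712 1.6136678 ] [0.54693411 0.00833589 0.09951952]
0.05 [ 2.8  5.  -3.4] [0.0004 0.0013 0.0002] 0.012044341092281315
0.1 [ 3.8  4.8 -4.3] [ 0.0004  0.0012 -0.    ] 0.012189150438232613
0.15 [ 2.7  4.5 -4.8] [ 0.0004  0.0011 -0.0001] 0.012235671374054685
15.7083
```

View pics/s5z.png

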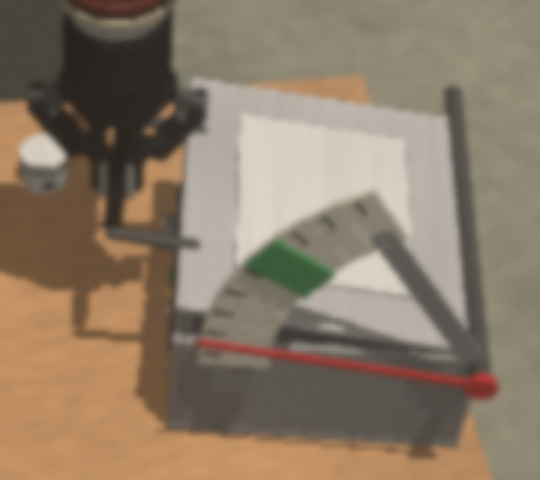

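The grip holds and the needle rises with the lid. I continue up the arc.

```bash
python3 - <<'E'
from h import *
BAR+=np.array([0,.0012,0])
for t in(.25,.35,.45,.53,.60):
    ctrl.movel(arc(t),max_speed=.08);print(t,np.round(status.get_wrist_force(),1),np.round(status.get_tcp_pos()-arc(t),4),round(status.get_finger_gap(),4))
print(status.get_time_s())
save('scene','s6')
cv2.imwrite('pics/s6z.png',cv2.resize(cv2.imread('pics/s6.png')[120:270,320:480],None,fx=4,fy=4,interpolation=cv2.INTER_CUBIC))
E
```

```text
0.25 [ 4.5 -1.1 -3.4] [ 0.0004 -0.0003 -0.0003] 0.0118
0.35 [ 6.  -3.1 -4.4] [ 0.0005 -0.0005 -0.0004] 0.012
0.45 [ 6.9 -3.3 -4.4] [ 0.0005 -0.0008 -0.0006] 0.012
0.53 [ 7.9 -4.  -2.4] [ 0.0006 -0.0011 -0.0007] 0.0119
0.6 [ 8.1 -4.7 -1.6] [ 0.0008 -0.0012 -0.0006] 0.012
18.0083
```

View pics/s6z.png

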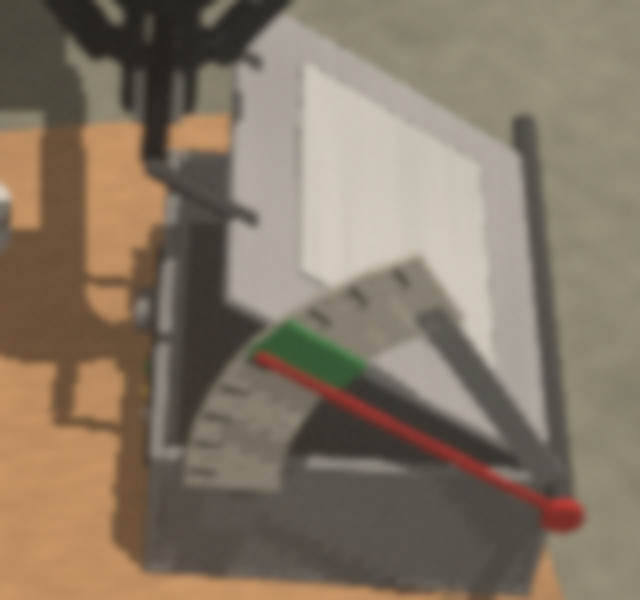

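The needle shows at the lower edge of the band, but the camera looks down and the needle is in front of the quadrant, so parallax matters. I'll fit the geometry, using the needle at lid = 0 as reference, to get the true angles.

```bash
cat > fit.py <<'E'
from h import *
from scipy.optimize import least_squares
A=np.array([.99715,-.0754,0]);H0=np.array([.5465,.0075,.118])+N*.265
# needle offset from top picture
P=lambda x,y:(160+x/3.6,120+y/3.6)
for uv in(P(85,45),P(150,58),P(280,69),P(410,80)): print('needle top off',(onz('top',uv,.118)-H0)@A,(onz('top',uv,.118)-H0)@N)
S0=lambda x,y:np.array((325+x/4,140+y/4)); S6=lambda x,y:np.array((320+x/4,120+y/4))
def pt(th,r,off,dh): 
    h=H0+N*dh[0]+np.array([0,0,dh[1]])
    return h+A*off-N*r*np.cos(th)+np.array([0,0,r*np.sin(th)])
c0=[S0(268,240),S0(230,278),S0(347,284),S0(308,317)]
c6=[S6(291,318),S6(253,354),S6(367,364),None]
# needle line points (centre line) in both
n0=[S0(165,409),S0(500,431)]; n6=[S6(262,357),S6(540,504)]
def linedist(p,a,b):
    d=(b-a)/np.linalg.norm(b-a);w=p-a;return d[0]*w[1]-d[1]*w[0]
def res(x):
    band,qoff,noff,lid,d1,d2,=x;dh=(d1,d2);r=[]
    for c in(c0,c6):
        for k,(t,R) in enumerate(((.091,.195),(-.091,.195),(.091,.145),(-.091,.145))):
            if c[k] is None: continue
            r+=list(proj('scene',pt(band+t,R,qoff,dh))-c[k])
    for pts,l in((n0,0),(n6,lid)):
        a,b=proj('scene',pt(l,0,noff,dh)),proj('scene',pt(l,.2,noff,dh))
        r+=[linedist(p,a,b)*1.5 for p in pts]
    r+=[(qoff-.132)/.003,(noff-.145)/.006,d1/.002,d2/.002,]
    return np.array(r)
f=least_squares(res,[.6,.132,.14,.6,0,0]);print(np.round(f.x,4),'cost',f.cost);print(np.round(f.fun,1))
C=np.linalg.inv(f.jac.T@f.jac);print('sd',np.sqrt(np.diag(C))*.7, 'sd diff',.7*np.sqrt(C[0,0]+C[3,3]-2*C[0,3]))
E
python3 fit.py
```

```text
needle top off 0.15427820599207762 -0.0013562723469901193
needle top off 0.1495172210539006 -0.041606684624140765
needle top off 0.1491734015969333 -0.12082336952257824
needle top off 0.14883098602484235 -0.1997165965607359
[ 6.046e-01  1.341e-01  1.476e-01  5.967e-01  3.000e-04 -1.300e-03] cost 6.397141160005401
[ 1.1 -0.4 -0.9 -0.5 -0.3  0.4  0.7 -1.2  0.4  0.1 -1.6  0.5 -0.3  0.4
  1.4 -0.4  0.1 -1.3  0.7  0.4  0.2 -0.7]
sd [0.00942162 0.00138405 0.00122119 0.00759034 0.00100764 0.00122912] sd diff 0.010167233056197439
```

The fit gives a band middle of 0.605 and a lid angle of 0.597, so they differ by 0.008 ± 0.01 rad against a 0.09 limit. I make a last check of steadiness and bystanders before handing in.

```bash
python3 - <<'E'
from h import *
ctrl.pause(.5);save('scene','s7');save('top','t7')
print(status.get_time_s(),np.abs(status.get_qd()).max(),status.get_finger_gap(),status.get_wrist_force(),status.get_tcp_pos())
a=cv2.imread('pics/s6.png').astype(int);b=cv2.imread('pics/s7.png').astype(int);print('diff s6-s7',np.abs(a-b).mean(),(np.abs(a-b).max(2)>40).sum())
for k in('piston','carburettor','screwdriver'):
    for c in('top','scene'):
        for q in nets.cut_out(k,c)[:1]: print(k,c,round(q['confidence'],2),np.round(onz(c,q['uv'],.02),3),np.round(q['uv'],1))
cv2.imwrite('pics/t7b.png',np.hstack([cv2.resize(cv2.imread('pics/%s.png'%n),(400,250)) for n in('s7','t7')]))
E
```

```text
18.6583 0.0018816345137370129 0.011485379148348586 [ 7.46087299 -4.8478003  -2.85579277] [0.55071017 0.05285942 0.24762562]
diff s6-s7 0.6279270833333334 0
piston top 0.66 [ 0.406 -0.048  0.02 ] [323.3 275.9]
carburettor top 0.78 [ 0.796 -0.124  0.02 ] [356.4 111.8]
carburettor scene 0.59 [ 0.788 -0.117  0.02 ] [280.5 304.9]
screwdriver top 0.63 [ 0.744 -0.375  0.02 ] [461.6 133.6]
screwdriver scene 0.81 [ 0.743 -0.357  0.02 ] [172.1 287.7]
```

View pics/t7b.png

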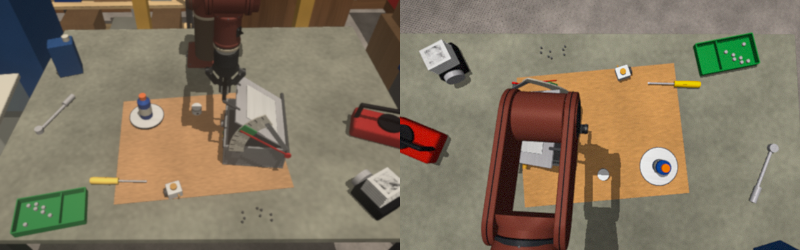

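The bottle is upright on the plate, the bystanders haven't moved, and the lid is held still. Handing in.

```bash
python3 -c "
from h import *
ctrl.sign_off();print(status.get_time_s())"
```

```text
the job is handed in; nothing more can be done
the job is handed in; nothing more can be done
```

I set the bottle upright near the middle of the drip plate, let go, then lifted the lid by its bar into the green band. I handed in at about 19 s with the gripper still holding the lid. The hand-in gave no verdict.

- **Bottle:** it touched down at the expected height with about 9 N, and after release it showed upright, wholly on the plate, in both the scene and top pictures.
- **Lid:** the fitted lid angle is 0.597 rad and the middle of the band is 0.605 rad. The difference is 0.008 ± 0.01 rad, and the limit is 0.09. In the raw scene picture the needle seems to lie at the band's lower edge. The fit explains that as parallax, because the needle stands about 14 mm in front of the quadrant and the camera looks down on it.
- **Steadiness:** joint speeds were below 0.002 rad/s, and two scene pictures 0.6 s apart showed no change. The finger gap of 11.5 mm is a little under the 14 mm bar, but the grip held all the way up.
- **Bystanders:** the networks put the piston, carburettor and screwdriver within about 10 mm of where they were at the start. I take that as network noise, since the pictures show no movement. The piston was not found in the last scene view, but it was found in the top view.

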